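# Feed a spectacle case down the orienting chute

### The arm

A 6-joint arm with a two-finger parallel gripper is mounted at the origin on the work surface. World frame = base frame: x ahead of the robot, y to its left, z up, the work surface at z = 0. Lengths are in m, angles in rad, forces in N, time in s.
With the tool pointing down it reaches from about 0.35 to 0.975 m from the base axis. Payload 4.9 kg.
Tool frame: the origin (TCP) lies on the mounting face of the last link; the fingertips stand 173 mm ahead of it and the grasp point (between the pads) lies ctrl.pinch_z ahead of it (ctrl.pinch_z is the distance from the TCP to the grasp point, in m); z points along the fingers, y is the line along which they close (so a half turn about z gives the same grasp; the last joint's range is limited). The gripper opens to 85 mm and grips with 20 to 120 N. Pads are 22 mm wide; open, the fingers measure 114 mm over their backs; the gripper's body (76 mm by 85 mm) begins 54 mm behind the grasp point. The pads swing forward as they close: fully open they stand 13 mm farther back than shut.
Start: joints at [1.04, 0.053, 1.613, -0, 1.476, -0.119], TCP at [0.25, 0.573, 0.405] pointing down, gripper open.
Joint ranges: [-3.01, 3.01], [-1.01, 2.22], [0.06, 2.58], [-1.02, 4.17], [0.09, 2.62], [-3.14, 3.14]. Speed limits (rad/s): [2.57, 2.57, 3.14, 3.14, 3.14, 3.14].

### API

Orientations are given as a rotation vector (axis times angle).
In Python, from station import telemetry, eyes, ctrl gives the robot as it stands.
- The arm moves only by the tool apply_moves, never from a script. Its argument "plan" is a list of rows, each a list of 5 numbers: the finger opening in m, from 0 to 0.0854, then the shift along the tool's x, y, z in m, then the turn about the tool's z in rad. In form: [[jaw, x, y, z, roll], ...]. A call has 1 to 12 rows; each row is the pose to reach, as a shift and turn from the pose commanded when the call began, along the tool's axes at that moment; what a row does not reach only later rows make up. A row lasts 1/12 s, in which the tool goes at most 41.7 mm and 7.16 degrees, less where a joint would pass 70% of its speed; a pose out of reach is approached as far as the arm can. A call with a gripper value outside its range is refused whole. The fingers move at their own pace and stop on an object; "newtons" is the grip in N (left out, the last holds). Time passes only in rows, so rows that repeat a pose let the fingers close. It gives the time, the measured TCP pose, the force, the opening and the grip force at its end, in the units of the state.
- telemetry.get_obs(): the state, without advancing time (a new reading comes with each control period).
- eyes.get_image(name): name is "scene" or "top" or "wrist"; returns a dict with "img" (384x512x3 uint8, blue, green, red), "range_z" (384x512 float32, m along the optical axis (not along the pixel's ray), 0 where there is no reading), "K" (3x3 intrinsics, pixels), "dist_coeffs" ([k1, k2, p1, p2, k3] as OpenCV has them; the pictures are not rectified), "pose" (4x4, takes a point from camera to world coordinates); the wrist camera has in their place "hand_eye" (4x4, takes a point from camera to tool coordinates, whose origin is the TCP and whose axes are the flange's). Camera axes: x right, y down, z forward; pixel columns grow to the right and rows downward; lengths in m; the calibration is good to about 2 mm. A picture is of the moment at which its call begins: read the wrist's pose just before it.
- ctrl.finish_job(): hands the job in; it is judged then, once.
Trained networks look in a picture, given as the dict that the camera call returned (one of the last four; its "shot" number tells which), for a name from the list of things; names that differ only in an ending like _2 or _b are one class to them, and where a whole thing is asked for, a point or a joint stands for the part that bears it (a point fixed in the world has none). Each returns a list of dicts, best first, with "confidence" (0 to 1); they miss things now and then, are a little off and sometimes report something else, mostly with a low value. They report only what shows in the picture. A call takes as long as a camera call. They do not tell look-alikes from the thing itself.
- eyes.search_frame(thing, picture): "box" ([left, top, right, bottom] in pixels, round what is visible of it).
- eyes.outline_of(thing, picture): "region" (384x512 bool, what is visible of it) and "box" ([left, top, right, bottom] in pixels, round what is visible of it).
- eyes.tip_of(thing, picture): "point" ([column, row] in pixels: a listed point, or the origin of a listed thing).
The state is a dict: "t": time; "q": joint angles; "dq": joint speeds; "effort": joint torques, N m; "tool_pos": TCP position; "tool_rot": TCP orientation; "contact_force": force on the tool from outside, world axes, zero at the start; "wrist_torque": the same for the moment, N m; "opening": finger opening in m; "grip_force": force on a finger pad.
Only numpy, scipy, OpenCV 4.12 (cv2) and the standard library are available. Lean on these libraries where they do the work, as an engineer would, in place of code of your own. Each camera call takes 0.05 s, during which the arm holds its last target. There are 200 camera calls.

### The job

Push the black spectacle case over its feed table and through the funnel so that it goes down the slide narrow end first and ends lying flat on the floor of the sloping catch tray, its narrow end down against the tray's end wall. Turn and push it where it lies, without lifting it off the feed table, and leave the bottle, the jar and the screwdriver where they are.

Things in the scene. Friction and masses are not known exactly. Their poses are not given: they have to be found in the camera images.
- chute: Fixed metal fixture: feed table, funnel, slide and catch tray in one line. Origin on the bench under the feed table; x axis = feed direction, z up. All offsets in mm in its frame. Feed table: flat top 140 above the bench, x -200 to 120, y -145 to 145; rims 15 high along both sides (inner faces y +-139, x -200 to 0); back edge (x -200) open. All surfaces polished, friction about 0.15
- mouth (a point): Centre of the funnel's mouth, on the feed table's front edge (chute x 120, y 0, height 140). Two funnel walls 40 high run from (x 0, y +-137) to (x 120, y +-43): the mouth is 86 wide. Here the slide begins; a case pushed until its middle is past this point tips and slides down by itself
- tray_end (a point): Lower end of the grey catch tray's floor, at the foot of its end wall (chute x 445, y 0, height 8). The slide, 86 wide between walls 40 high, falls from the mouth at 33 degrees to x 246, height 58, where the tray begins: its floor slopes on at 14 degrees, 205 long, 86 wide, walls 40 high. A case that has come down slides on by itself until its leading end meets the end wall
- case_center (a point): Middle of the loose black hard spectacle case, half-way along and up (19 above its underside). 160 long, 38 high, about 150 g; from above tapered: 68 wide at the flat wide end, evenly down to 42 at the round narrow end. x axis points to the narrow end, z up. It starts flat on the feed table behind the funnel, narrow end up to about 115 degrees to either side of the feed direction
- case_nose (a point): Tip of the case's narrow, round end, 80 mm from its middle, half-way up
- case_tail (a point): Middle of the case's wide, flat end (with a thin steel hinge leaf on top), 80 mm from its middle, half-way up
- spray: White bottle standing beside the slide, 44 mm across, 130 mm high; origin at the centre of its underside. Leave it alone
- jar: Glass jar standing beside the catch tray, 64 mm across, 70 mm high; origin at the centre of its underside. Leave it alone
- screwdriver: Screwdriver 160 mm long lying on the bench along the feed table's side that is away from the robot; origin at the middle of its underside. Leave it alone
Not all that is in view belongs to the job. There is more than one size of the part that bears case_center; the job needs the largest.

How it is judged:
On the way, in this order (a step that is already met when the one before it is completed fails the run):
1. the case's narrow end is pushed into the funnel's mouth, wide end still behind on the feed table (x of case_nose in the frame of chute above 0.1 m and y of case_nose in the frame of chute between -0.043 and 0.043 m and x of case_tail in the frame of chute below 0.08 m), for 0.05 s.
2. the case goes down the slide narrow end first (x of case_center in the frame of chute between 0.15 and 0.3 m and y of case_center in the frame of chute between -0.043 and 0.043 m and x of case_nose in the frame of chute above 0.2 m and z of case_center in the frame of chute below 0.15 m), for 0.03 s.
At the end, for the whole second after the job is handed in: The case lies at rest on the catch tray's floor, flat on its 14 degree slope (tilted at most 18 degrees from level), narrow end down and within 20 mm of the tray's end wall (x of case_nose in the frame of chute between 0.43 and 0.465 m and x of case_tail in the frame of chute below 0.32 m and y of case_center in the frame of chute between -0.043 and 0.043 m and height (world z) of case_center below 0.062 m and angle between case_center's own z axis and vertical below 0.32 rad and linear speed of case below 0.02 m/s); the robot touches nothing.
It fails at once if the case is lifted more than 25 mm off the feed table (z of case_center in the frame of chute above 0.184 m).
It fails at once if the bottle, the jar or the screwdriver is moved more than 25 mm, or the bottle or jar tipped over (distance of any of spray, jar, screwdriver from where it was at the start of the episode above 0.025 m or angle between any of spray, jar's own z axis and vertical above 0.5 rad).
It also fails if it takes over 54 s, if anything falls off the work surface, if the arm or the gripper's body presses on something with over 40 N, if the wrist force passes 120 N, or if a joint passes its speed limit or range.

## Working session

There is one attempt and no reset: what is moved stays moved. The work goes in short steps, Python scripts to look and compute and a tool call to move; the robot and the scene stay as the last step left them, time stands still between calls to the robot, and variables do not carry over. Pictures are saved under pics/ and viewed, at most 10 in all, crops included, and the job is handed in when it is done.

Besides the shell and the picture viewer there is one more tool, called as name(argument=value, ...), one argument or row to a line, values as JSON. apply_moves: Moves the arm, as the interface text tells. Its arguments: {"type":"object","properties":{"plan":{"type":"array","items":{"type":"array","items":{"type":"number"}}},"newtons":{"type":"number"}},"required":["plan"]}

```bash
mkdir -p pics
cat > h.py <<'E'
import numpy as np, cv2
from scipy.spatial.transform import Rotation as R
from station import telemetry, eyes, ctrl
def ray_pt(p,uv,z=None,pose=None):
    """pixel -> world; by depth or on plane z"""
    T=p["pose"] if pose is None else pose
    n=cv2.undistortPoints(np.array([[uv]],float),p["K"],np.array(p["dist_coeffs"],float))[0,0]
    d=np.array([n[0],n[1],1.])
    if z is None:
        u,v=int(round(uv[0])),int(round(uv[1])); w=p["range_z"][max(0,v-2):v+3,max(0,u-2):u+3]; w=w[w>0]
        c=d*np.median(w); return T[:3,:3]@c+T[:3,3]
    r=T[:3,:3]@d; return T[:3,3]+r*(z-T[2,3])/r[2]
E
python3 - <<'E'
from h import *
o=telemetry.get_obs(); print(o["t"],o["tool_pos"],o["tool_rot"],ctrl.pinch_z)
ims=[]
for c in ["top","scene"]:
    p=eyes.get_image(c); cv2.imwrite(f"pics/{c}0.png",p["img"])
    for th in ["chute","mouth","tray_end","case_center","case_nose","case_tail","spray","jar","screwdriver"]:
        try:
            for r in eyes.tip_of(th,p)[:4]:
                if r["confidence"]>.2: print(c,th,round(r["confidence"],2),np.round(r["point"],1),np.round(ray_pt(p,r["point"]),3))
        except Exception as e: print(c,th,e)
E
```

```text
0.0 [0.25002353 0.57252529 0.403465  ] [-6.42144493e-01 -3.07461491e+00  3.06690512e-03] 0.1547
top chute 0.68 [249.2 199.9] [0.488 0.117 0.14 ]
top mouth 0.78 [288.7 194.1] [ 0.502 -0.007  0.139]
top tray_end 0.56 [379.6 192. ] [ 0.516 -0.327  0.01 ]
top case_center 0.87 [223.1 200. ] [0.485 0.194 0.178]
top case_center 0.77 [164.5 207.3] [0.485 0.416 0.026]
top case_center 0.65 [164.4 256.8] [0.316 0.417 0.025]
top case_nose 0.8 [148.3 206.4] [ 0.493  0.481 -0.   ]
top case_nose 0.71 [244.2 178.8] [0.555 0.131 0.141]
top case_nose 0.66 [158.1 243.1] [0.363 0.438 0.025]
top case_tail 0.88 [179.5 209.7] [0.478 0.37  0.001]
top case_tail 0.75 [167.8 269. ] [0.275 0.409 0.011]
top case_tail 0.58 [211.1 218.2] [0.431 0.231 0.18 ]
top spray 0.77 [307.2 157. ] [ 0.631 -0.076  0.082]
top jar 0.62 [335.5 158.5] [ 0.626 -0.171  0.07 ]
top jar 0.62 [311.3 156.2] [ 0.631 -0.088  0.092]
top screwdriver 0.59 [252.6 150.2] [0.647 0.102 0.138]
scene tray_end 0.71 [128.3 255.8] [ 0.571 -0.325  0.048]
scene case_center 0.75 [349.1 166.7] [0.351 0.421 0.023]
scene case_center 0.72 [303.9 167.7] [0.504 0.179 0.18 ]
scene case_center 0.55 [367.3 193.4] [0.5   0.411 0.025]
scene case_nose 0.7 [358.4 172.2] [0.373 0.449 0.009]
scene case_nose 0.68 [294.8 184.1] [0.551 0.136 0.168]
scene case_nose 0.65 [387.2 193.8] [0.501 0.487 0.006]
scene case_tail 0.98 [310.5 155.7] [0.455 0.219 0.18 ]
scene case_tail 0.7 [335.8 157.7] [0.296 0.395 0.03 ]
scene case_tail 0.69 [186.8 270.8] [ 0.657 -0.184  0.043]
scene case_tail 0.48 [356.1 194.3] [0.609 0.293 0.141]
scene spray 0.61 [224.1 267.8] [ 0.666 -0.091  0.033]
scene jar 0.63 [186.4 272.7] [ 0.659 -0.186  0.038]
scene jar 0.37 [313.9 152.9] [0.447 0.233 0.181]
scene screwdriver 0.6 [300.7 265.3] [0.699 0.108 0.012]
```

View pics/top0.png

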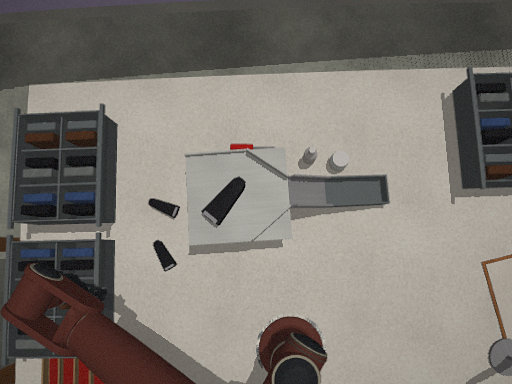

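View pics/scene0.png

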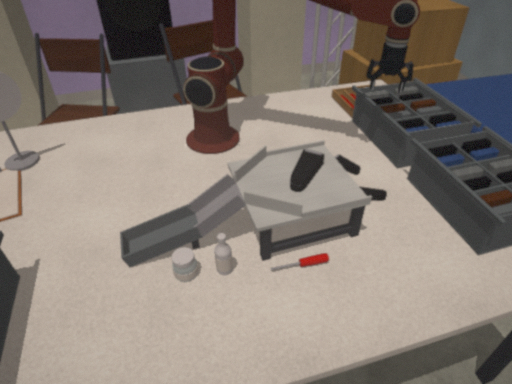

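The candidates are three black cases: the one on the feed table at (223,200), which is far the largest at about 160 mm, and two small ones on the bench at (164,208) and (164,257). The table one fits. I'll confirm it with a crop and fit the chute and case poses.

```bash
cat >> h.py <<'E'
def cloud(p,pose=None):
    T=p["pose"] if pose is None else pose
    h,w=p["range_z"].shape; u,v=np.meshgrid(np.arange(w),np.arange(h))
    n=cv2.undistortPoints(np.stack([u,v],-1).reshape(-1,1,2).astype(float),p["K"],np.array(p["dist_coeffs"],float)).reshape(h,w,2)
    d=p["range_z"][...,None]; c=np.concatenate([n*d,d],-1)
    return c@T[:3,:3].T+T[:3,3]
def case_fit(P,img,region=None):
    """centre, nose direction (world) of black case on table from top-surface points"""
    m=(P[...,2]>.165)&(P[...,2]<.19)&(img.max(-1)<75)
    if region is not None: m&=region
    n,l,s,_=cv2.connectedComponentsWithStats(m.astype(np.uint8)); k=1+np.argmax(s[1:,4])
    Q=P[l==k][:,:2]
    c=Q.mean(0); a=np.linalg.svd(Q-c,full_matrices=False)[2][0]; b=np.array([-a[1],a[0]])
    s_=(Q-c)@a; t=(Q-c)@b; 
    lo,hi=s_.min(),s_.max(); L=hi-lo
    w0=np.ptp(t[s_<lo+.3*L]); w1=np.ptp(t[s_>hi-.3*L])
    mid=c+a*(lo+hi)/2
    if w1>w0: a=-a
    return mid,a,L,w0,w1,len(Q)
E
python3 - <<'E'
from h import *
p=eyes.get_image("top"); P=cloud(p)
cv2.imwrite("pics/crop.png",cv2.resize(p["img"][130:280,135:400],None,fx=3,fy=3,interpolation=cv2.INTER_CUBIC)[:600,:800])
m=(abs(P[...,2]-.14)<.006)|((P[...,2]>.165)&(P[...,2]<.19))
m&=(P[...,1]>-.05)&(P[...,1]<.4)&(P[...,0]>.25)&(P[...,0]<.75)
r=cv2.minAreaRect((P[m][:,:2]*1000).astype(np.float32)); print("table",r, np.round(cv2.boxPoints(r)))
# tray floor strip
t=(P[...,1]<-.14)&(P[...,1]>-.31)&(P[...,2]>.015)&(P[...,2]<.12)&(abs(P[...,0]-.51)<.08)
for y in np.arange(-.3,-.14,.03):
    q=P[t&(abs(P[...,1]-y)<.008)]; print(round(y,2),np.round([q[:,0].min(),q[:,0].max(),np.median(q[:,2])],3))
print("case",case_fit(P,p["img"]))
E
```

```text
table ((505.2349548339844, 133.03271484375), (290.6015930175781, 365.59307861328125), 2.223160982131958) [[353. 310.]
 [367. -55.]
 [658. -44.]
 [643. 321.]]
-0.3 [0.472 0.568 0.019]
-0.27 [0.471 0.568 0.025]
-0.24 [0.47  0.567 0.032]
-0.21 [0.469 0.567 0.039]
-0.18 [0.467 0.566 0.046]
-0.15 [0.467 0.564 0.054]
case (array([0.49024889, 0.18677353]), array([ 0.75874155, -0.65139178]), np.float64(0.15481123884284057), np.float64(0.04578602688927186), np.float64(0.06490158616202293), 816)
```

View pics/crop.png

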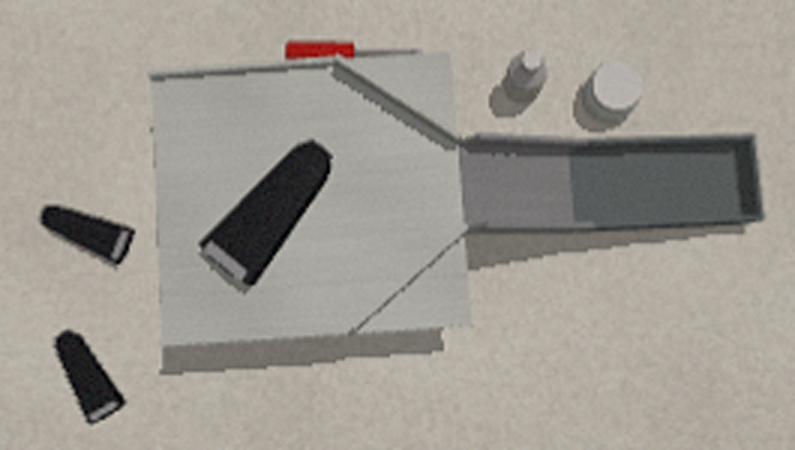

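The crop confirms it: the big case is on the feed table at crop (265,215), narrow end to the upper right, with the two smaller look-alikes off the table. The chute frame is at roughly (0.5055, 0.116) with yaw -88°, and the case is turned about +47° from the feed direction. My plan is to grip it lightly behind its middle, turn it flat on the table, then push the tail.

```bash
cat >> h.py <<'E'
O=np.array([.5055,.116]); EX=np.array([.036,-.99935]); EY=np.array([.99935,.036])
def to_ch(w): d=np.asarray(w)[:2]-O; return np.array([d@EX,d@EY])
def from_ch(c): return O+c[0]*EX+c[1]*EY
def goal(xy,z,yaw):
    """shift in tool axes and roll (rad) to have tool at xy,z with tool x at world yaw (mod pi)"""
    o=telemetry.get_obs(); M=R.from_rotvec(o["tool_rot"]).as_matrix()
    d=np.array([xy[0],xy[1],z])-o["tool_pos"]; cur=np.arctan2(M[1,0],M[0,0])
    r=-(yaw-cur); r=(r+np.pi/2)%np.pi-np.pi/2
    print("t",o["t"],"pos",np.round(o["tool_pos"],4),"yaw",round(np.degrees(cur),1),"q6",round(o["q"][5],2))
    print("shift",np.round(M.T@d,4),"roll",round(r,3),"alt",round(r-np.pi*np.sign(r),3))
E
python3 - <<'E'
from h import *
print(np.round(R.from_rotvec(telemetry.get_obs()["tool_rot"]).as_matrix(),3))
a=np.array([.759,-.651]); goal((.465,.208),.45,np.arctan2(a[1],a[0]))
E
```

```text
[[-0.916  0.4   -0.   ]
 [ 0.4    0.916  0.   ]
 [ 0.     0.    -1.   ]]
t 1.05 pos [0.2501 0.5727 0.4047] yaw 156.4 q6 -0.12
shift [-0.3429 -0.2483 -0.0453] roll 0.297 alt -2.844
```

apply_moves(
  plan=[
    [0.085,-0.03,-0.02,-0.045,0.05],
    [0.085,-0.06,-0.045,-0.045,0.1],
    [0.085,-0.09,-0.065,-0.045,0.15],
    [0.085,-0.12,-0.09,-0.045,0.2],
    [0.085,-0.15,-0.11,-0.045,0.25],
    [0.085,-0.18,-0.13,-0.045,0.297],
    [0.085,-0.21,-0.15,-0.045,0.297],
    [0.085,-0.24,-0.175,-0.045,0.297],
    [0.085,-0.27,-0.195,-0.045,0.297],
    [0.085,-0.3,-0.22,-0.045,0.297],
    [0.085,-0.33,-0.24,-0.045,0.297],
    [0.085,-0.343,-0.248,-0.045,0.297],
  ],
  newtons=20,
)

```text
t: 2.05
tool_pos: [0.4666, 0.205, 0.4499]
tool_rot: [1.095, 2.943, -0.001]
contact_force: [-0.7, -0.1, -0.2]
opening: 0.0849
grip_force: 0.0
```

Run:
```python
from h import *
a=np.array([.759,-.651])
o=telemetry.get_obs(); T=np.eye(4);T[:3,:3]=R.from_rotvec(o["tool_rot"]).as_matrix();T[:3,3]=o["tool_pos"]
p=eyes.get_image("wrist"); cv2.imwrite("pics/w1.png",p["img"]); Tc=T@p["hand_eye"]; P=cloud(p,Tc)
for th in ["case_center","case_nose","case_tail"]:
    for r in eyes.tip_of(th,p)[:2]: 
        print(th,round(r["confidence"],2),np.round(r["point"]),np.round(ray_pt(p,r["point"],.159,Tc),4))
reg=eyes.outline_of("case_center",p)
m=reg[0]["region"]; print(reg[0]["box"], m.sum(), np.median(P[m][:,2]))
Q=P[m&(P[...,2]>.174)&(P[...,2]<.19)][:,:2]; print(np.array(cv2.minAreaRect((Q*1000).astype(np.float32))[:2]),np.round(cv2.boxPoints(cv2.minAreaRect((Q*1000).astype(np.float32)))))
goal((.465,.208),.32,np.arctan2(a[1],a[0]))
```

```text
case_center 0.87 [414.  42.] [0.4603 0.3661 0.159 ]
case_center 0.76 [254. 219.] [0.4896 0.1888 0.159 ]
case_nose 0.85 [253. 303.] [0.5519 0.134  0.159 ]
case_nose 0.79 [458.  26.] [0.4721 0.398  0.159 ]
case_tail 0.64 [257. 122.] [0.4305 0.2421 0.159 ]
case_tail 0.64 [372.  58.] [0.4496 0.3356 0.159 ]
[209.7, 120.3, 306.3, 315.4] 13526 0.1787738458376712
[[490.26568604 189.28364563]
 [ 66.54512024 158.61343384]] [[409. 217.]
 [528. 112.]
 [572. 162.]
 [453. 267.]]
t 2.3 pos [0.4649 0.2087 0.4497] yaw 139.4 q6 -0.59
shift [-0.0006 -0.0005  0.1297] roll 0.001 alt -3.141
```

View pics/w1.png

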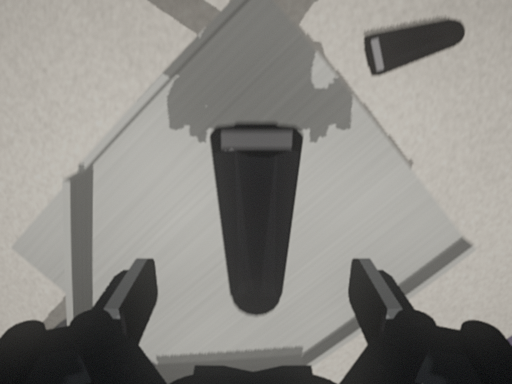

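The wrist view shows the big case upright in the image, tail leaf at (257,140) and nose at (253,312), centred between the fingers; a small case is at (415,42). The measured size, 158 x 66 mm, fits. Next I descend and grip lightly.

apply_moves(
  plan=[
    [0.085,0,0.002,0.03,0],
    [0.085,0,0.002,0.06,0],
    [0.085,0,0.002,0.09,0],
    [0.085,0,0.002,0.115,0],
    [0.085,0,0.002,0.13,0],
    [0.085,0,0.002,0.13,0],
    [0.06,0,0.002,0.13,0],
    [0.05,0,0.002,0.13,0],
    [0.05,0,0.002,0.13,0],
    [0.05,0,0.002,0.13,0],
    [0.05,0,0.002,0.13,0],
    [0.05,0,0.002,0.13,0],
  ],
  newtons=20,
)

```text
t: 3.3
tool_pos: [0.4671, 0.21, 0.3217]
tool_rot: [1.089, 2.944, 0.004]
contact_force: [-0.5, 1.6, 5.2]
opening: 0.0609
grip_force: 22.3
```

Run:
```python
from h import *
g=from_ch((-.06,0)); goal(g,.32,np.arctan2(EX[1],EX[0]))
```

```text
t 3.3 pos [0.4671 0.21   0.3217] yaw 139.4 q6 -0.59
shift [-0.0497 -0.0023  0.0018] roll 0.826 alt -2.316
```

apply_moves(
  plan=[
    [0.05,-0.003,0,0,0.08],
    [0.05,-0.008,0,0,0.16],
    [0.05,-0.013,0,0,0.24],
    [0.05,-0.018,-0.001,0,0.32],
    [0.05,-0.023,-0.001,0,0.4],
    [0.05,-0.028,-0.001,0,0.48],
    [0.05,-0.033,-0.002,0,0.56],
    [0.05,-0.038,-0.002,0,0.64],
    [0.05,-0.043,-0.002,0,0.72],
    [0.05,-0.047,-0.002,0,0.79],
    [0.05,-0.05,-0.002,0,0.826],
    [0.05,-0.05,-0.002,0,0.826],
  ],
)

```text
t: 4.3
tool_pos: [0.5041, 0.1754, 0.3217]
tool_rot: [2.182, 2.258, 0.004]
contact_force: [0.3, -0.3, 5.4]
opening: 0.0609
grip_force: 22.4
```

Run:
```python
from h import *
goal(from_ch((-.06,0)),.32,np.arctan2(EX[1],EX[0]))
p=eyes.get_image("top"); cv2.imwrite("pics/top1.png",cv2.resize(p["img"][130:280,135:400],None,fx=3,fy=3)[:600,:800])
for th in ["case_nose","mouth","case_tail"]:
    for r in eyes.tip_of(th,p)[:3]:
        w=ray_pt(p,r["point"],.14 if th=="mouth" else .165); print(th,round(r["confidence"],2),np.round(to_ch(w),3))
```

```text
t 4.3 pos [0.5041 0.1754 0.3217] yaw 91.9 q6 0.16
shift [ 0.0006 -0.0008  0.0017] roll -0.002 alt 3.139
case_nose 0.9 [ 0.056 -0.004]
case_nose 0.89 [-0.31 -0.01]
mouth 0.36 [ 0.006 -0.022]
case_tail 0.65 [-0.107  0.001]
case_tail 0.58 [-0.219 -0.042]
case_tail 0.57 [-0.256 -0.214]
```

View pics/top1.png

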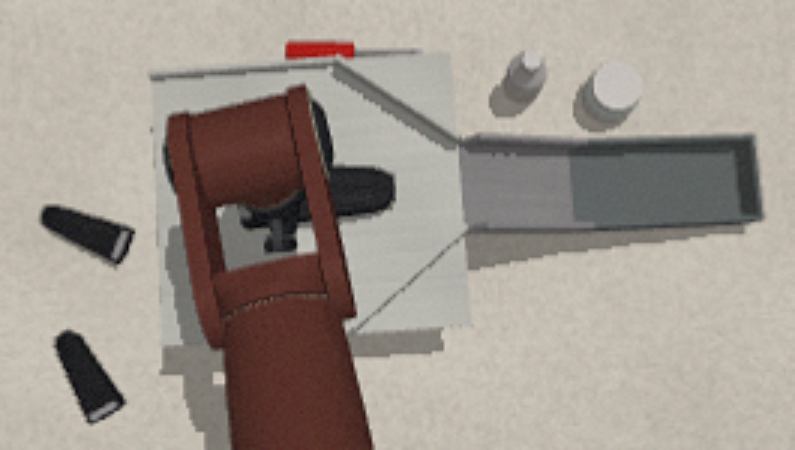

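The view shows the nose at crop (395,190), in line with the mouth at (462,187). Next I slide it forward 100 mm, release and rise.

apply_moves(
  plan=[
    [0.05,-0.012,-0.001,0,0],
    [0.05,-0.024,-0.001,0,0],
    [0.05,-0.036,-0.001,0,0],
    [0.05,-0.048,-0.001,0,0],
    [0.05,-0.06,-0.001,0,0],
    [0.05,-0.072,-0.001,0,0],
    [0.05,-0.084,-0.001,0,0],
    [0.05,-0.095,-0.001,0,0],
    [0.05,-0.1,-0.001,0,0],
    [0.05,-0.1,-0.001,0,0],
    [0.05,-0.1,-0.001,0,0],
  ],
)

```text
t: 5.42
tool_pos: [0.5064, 0.0746, 0.3217]
tool_rot: [2.18, 2.258, 0.001]
contact_force: [0.2, -2.9, 6.5]
opening: 0.0608
grip_force: 22.6
```

apply_moves(
  plan=[
    [0.065,0,0,0,0],
    [0.08,0,0,0,0],
    [0.085,0,0,0,0],
    [0.085,0,0,0,0],
    [0.085,0,0,-0.02,0],
    [0.085,0,0,-0.05,0],
    [0.085,0,0,-0.08,0],
    [0.085,0.03,0,-0.1,0],
    [0.085,0.06,0,-0.1,0],
    [0.05,0.09,0,-0.1,0],
    [0.0,0.12,0,-0.1,0],
    [0.0,0.12,0,-0.1,0],
  ],
)

```text
t: 6.42
tool_pos: [0.5008, 0.1991, 0.4194]
tool_rot: [-2.174, -2.265, -0.001]
contact_force: [0.4, -0.6, 0.1]
opening: 0.0516
grip_force: 0.0
```

Run:
```python
from h import *
o=telemetry.get_obs(); T=np.eye(4);T[:3,:3]=R.from_rotvec(o["tool_rot"]).as_matrix();T[:3,3]=o["tool_pos"]
p=eyes.get_image("wrist"); cv2.imwrite("pics/w2.png",p["img"]); Tc=T@p["hand_eye"]
for th in ["case_center","case_nose","case_tail","mouth"]:
    for r in eyes.tip_of(th,p)[:2]: 
        print(th,round(r["confidence"],2),np.round(r["point"]),np.round(to_ch(ray_pt(p,r["point"],.14 if th=="mouth" else .159,Tc)),4))
goal(from_ch((-.06,0)),.32,np.arctan2(EX[1],EX[0])); print(to_ch(o["tool_pos"]))
```

```text
case_center 0.62 [250. 370.] [ 0.0739 -0.003 ]
case_tail 0.65 [256. 293.] [-0.0067  0.0018]
t 6.6667 pos [0.5015 0.1949 0.4193] yaw 92.0 q6 0.2
shift [-0.0189  0.0012  0.0994] roll -0.001 alt 3.141
[-0.08326529 -0.00172362]
```

View pics/w2.png

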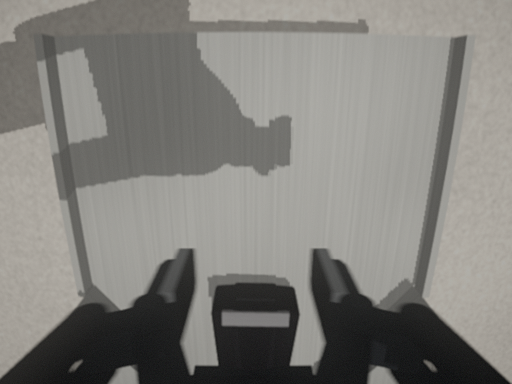

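The case sits square in the funnel, with its tail leaf at (255,318) and the tail at chute x of about -0.007, y about 0. I'll go down behind it with the fingers closed and push.

apply_moves(
  plan=[
    [0,0,0.001,0,0],
    [0,0,0.001,0,0],
    [0,0,0.001,0,0],
    [0,0,0.001,0.03,0],
    [0,0,0.001,0.06,0],
    [0,0,0.001,0.085,0],
    [0,0,0.001,0.097,0],
    [0,0,0.001,0.097,0],
  ],
)

```text
t: 7.33
tool_pos: [0.5014, 0.1951, 0.3189]
tool_rot: [-2.179, -2.258, 0.009]
contact_force: [0.1, -0.1, 0.3]
opening: -0.0002
grip_force: 0.0
```

apply_moves(
  plan=[
    [0,-0.02,0,0,0],
    [0,-0.04,0,0,0],
    [0,-0.055,0,0,0],
    [0,-0.065,0,0,0],
    [0,-0.073,0,0,0],
    [0,-0.081,0,0,0],
    [0,-0.089,0,0,0],
    [0,-0.097,0,0,0],
    [0,-0.105,0,0,0],
    [0,-0.113,0,0,0],
    [0,-0.12,0,0,0],
    [0,-0.12,0,0,0],
  ],
)

```text
t: 8.33
tool_pos: [0.5068, 0.0746, 0.3226]
tool_rot: [2.182, 2.26, -0.001]
contact_force: [-0.1, -0.3, 0.2]
opening: -0.0002
grip_force: 0.0
```

Run:
```python
from h import *
o=telemetry.get_obs(); print(to_ch(o["tool_pos"]),o["opening"])
p=eyes.get_image("top"); P=cloud(p)
for th in ["case_center","case_nose","case_tail"]:
    for r in eyes.tip_of(th,p)[:3]:
        w=ray_pt(p,r["point"]); print(th,round(r["confidence"],2),np.round(to_ch(w),3),round(w[2],3))
```

```text
[ 0.04146914 -0.00017567] -0.00019208461850786466
case_center 0.89 [ 0.141 -0.003] 0.174
case_center 0.7 [-0.308 -0.008] 0.025
case_center 0.66 [-0.308 -0.168] 0.025
case_nose 0.75 [-0.377  0.007] 0.001
case_nose 0.69 [-0.33  -0.122] 0.023
case_tail 0.87 [-0.293 -0.211] 0.025
case_tail 0.77 [ 0.067 -0.038] 0.435
case_tail 0.55 [-0.255 -0.025] -0.001
```

apply_moves(
  plan=[
    [0,0,0,0,0],
    [0,0,0,0,0],
    [0,0,0,0,0],
    [0,0,0,0,0],
    [0,0,0,0,0],
    [0,0,0,0,0],
  ],
)

```text
t: 9.03
tool_pos: [0.5068, 0.0758, 0.3227]
tool_rot: [2.181, 2.261, 0.0]
contact_force: [0.6, -0.6, 0.5]
opening: -0.0002
grip_force: 0.0
```

Run:
```python
from h import *
p=eyes.get_image("top"); P=cloud(p)
cv2.imwrite("pics/top2.png",cv2.resize(p["img"][130:280,135:400],None,fx=3,fy=3)[:600,:800])
for th in ["case_center","case_nose","case_tail"]:
    for r in eyes.tip_of(th,p)[:3]:
        w=ray_pt(p,r["point"]); print(th,round(r["confidence"],2),np.round(to_ch(w),3),round(w[2],3))
```

```text
case_center 0.74 [-0.311 -0.168] 0.024
case_center 0.64 [ 0.366 -0.005] 0.068
case_center 0.57 [-0.304 -0.009] 0.026
case_nose 0.83 [ 0.449 -0.011] 0.045
case_nose 0.78 [-0.359  0.006] 0.011
case_nose 0.69 [-0.346 -0.116] 0.002
case_tail 0.89 [-0.295 -0.219] 0.008
case_tail 0.76 [0.295 0.002] 0.059
case_tail 0.53 [-0.261 -0.027] 0.003
```

View pics/top2.png

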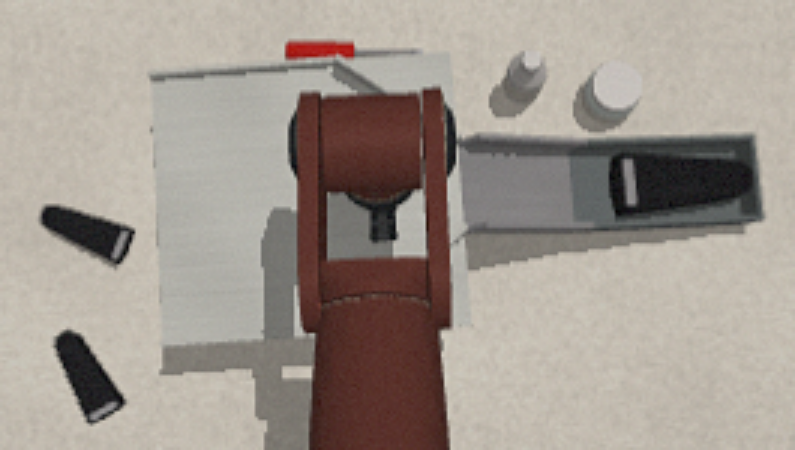

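The case is in the tray with its nose against the end wall at (750,183) and its tail at (620,183). I'll raise the arm, check that it is flat, then hand in.

apply_moves(
  plan=[
    [0,0,0,-0.02,0],
    [0,0,0,-0.05,0],
    [0,0,0,-0.08,0],
    [0,0,0,-0.08,0],
    [0,0,0,-0.08,0],
    [0,0,0,-0.08,0],
    [0,0,0,-0.08,0],
    [0,0,0,-0.08,0],
  ],
)

```text
t: 9.9
tool_pos: [0.5064, 0.0757, 0.4009]
tool_rot: [-2.18, -2.26, 0.003]
contact_force: [-0.4, 0.3, 0.5]
opening: 0.0001
grip_force: 0.0
```

Run:
```python
from h import *
p=eyes.get_image("top"); P=cloud(p); D=P[...,:2]-O; x=D@EX; y=D@EY
m=(x>.3)&(x<.46)&(abs(y)<.045)&(p["img"].max(-1)<50)&(P[...,2]>.03)
q=np.polyfit(x[m],P[...,2][m],1); print("n",m.sum(),"x",x[m].min(),x[m].max(),"slope deg",np.degrees(np.arctan(q[0])),"top z mid",np.polyval(q,.365), "y", y[m].mean())
ok=np.degrees(np.arctan(q[0])); 
if -17<ok<-11: print(ctrl.finish_job())
```

```text
n 630 x 0.30003997122152354 0.45596371137700875 slope deg -12.738495525796221 top z mid 0.06635047083130302 y -0.0019018724591391882
the job is handed in; nothing more can be done
None
```

The job is handed in: the large case went down the slide narrow end first and lies flat in the catch tray (measured slope about 13°) with its narrow end against the end wall. The arm was raised clear, and the bottle, jar and screwdriver looked unmoved in the last overhead picture.

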